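# Hold the collar on the drive shaft's flat

## Task

Swing the stabiliser leg of the grey drive unit out until it snaps home at its end stop, then grip the top of the upright steel shaft and turn it until its flat faces the yellow key guide and sits square against a finger. After that, pick up the loose collar, lower it over the shaft with its brass thumb-screw toward the guide, and hold it there with the screw level with the guide's hole, clear of the hub below. The program finishes while the fingers still hold the collar; leave the flask, the blue-capped bottle and the dropper bottle where they stand.

Things in the scene. Friction and masses are not known exactly. Their poses are not given: they have to be found in the camera images.
- drive_unit: Grey metal drive unit fixed to the table, 118 x 94 mm, top 56 mm high. Origin on the table under the shaft axis, z up; its -x axis points from the shaft to the yellow key guide; its -y side carries the leg. A hub of 30 mm diameter surrounds the shaft up to 66 mm; above it only the bare shaft stands, up to 118 mm.
- guide_hole (a point): Hole of the yellow key guide, an upright plate 4 mm thick and 32 mm wide with a 12 x 10 mm hole, 58 mm from the shaft axis; the hole's centre is 86 mm above the table, the plate's top 95 mm.
- seat (a point): Point on the shaft axis 86 mm above the table, level with the guide hole.
- shaft_top (a point): Centre of the shaft's upper end, 118 mm above the table. Its -x axis is the outward normal of the flat. The shaft is 16 mm round with one flat 4 mm from the axis along its whole bare length (12 mm across flat and back, 16 mm elsewhere); the top 2 mm are bevelled.
- shaft (a joint): Turn of the shaft, rad, counter-clockwise from above positive; 0 = the flat faces the key guide, range -3 to 3; it starts between 0.5 and 1.3. It turns against friction of 0.06 N m and stays where it is left.
- leg (a joint): Swing of the stabiliser leg, rad; 0 = folded beside the unit along its +x axis, 1.4 = end stop, swung out clockwise seen from above. An over-centre spring holds it folded with some 4 N at the post, less and less up to 0.8, and beyond about 0.95 pulls it by itself to the end stop and keeps it there. Starts folded, at 0 to 0.05.
- leg_grip (a point): Grip point of the red upright post at the leg's end: on the axis of the post, 46 mm above the table; the post is 12 mm in diameter from 28 to 67 mm height (16 mm foot below). It travels on a circle of 100 mm radius about leg_pivot and may turn between the fingers.
- leg_pivot (a point): Axis of the leg's upright pivot, at 46 mm height; the pivot does not move.
- collar: The loose aluminium collar as a body (for contact and speed); origin at the centre of its underside.
- collar_center (a point): Centre of the loose aluminium collar, half-way up: ring of 40 mm outer diameter, 30 mm high, 19 mm bore, standing upright on the table. Its -x axis points to the thumb-screw. Inside, the screw's brass flat stands 5.2 mm from the axis, so that the collar goes over the shaft only with the screw on the side of the flat (to about 8 degrees). 0.12 kg. Grip it across y, on its upper half.
- collar_screw (a point): Outer end of the collar's brass thumb-screw (11 mm in diameter), 32 mm from the collar's axis and 10 mm above its underside.
- flask: Conical glass flask, 63 mm wide, 105 mm high; loose bystander. Origin at the centre of its underside.
- bottle: Clear bottle with a blue cap, 64 mm wide, 131 mm high; loose bystander. Origin at the centre of its underside.
- dropper: Brown dropper bottle with a black bulb, 33 mm wide, 94 mm high; loose bystander. Origin at the centre of its underside.
There are look-alikes about, which are no part of the job. Several things look just like the collar: the one meant starts nearest to the robot's base.

How it is judged:
By the outcome, as a careful person would: the job done as asked, in the order asked, and still so for the second after the job is handed in, while the arm keeps its last pose, push and grip.
It also fails if it takes over 58 s, if anything falls off the work surface, if the arm or the gripper's body presses on something with over 40 N, if the wrist force passes 120 N, or if a joint passes its speed limit or range.

## Robot

A 7-joint arm with a two-finger parallel gripper is mounted at the origin on a cart in front of the work surface, level with it; the furniture and walls round the work are solid. World frame = base frame: x ahead of the robot, y to its left, z up, the work surface at z = 0. Lengths are in m, angles in rad, forces in N, time in s.
With the tool pointing down it reaches from about 0.425 to 0.925 m from the base axis. Payload 6.8 kg.
Tool frame: the origin (TCP) lies midway between the tips of the shut fingers; the grasp point (between the pads) lies 19 mm behind it; z points along the fingers, y is the line along which they close (so a half turn about z gives the same grasp; the last joint's range is limited). The gripper opens to 85 mm and grips with 20 to 120 N. Pads are 22 mm wide; open, the fingers measure 114 mm over their backs; the gripper's body (76 mm by 85 mm) begins 54 mm behind the grasp point. The pads swing forward as they close: fully open they stand 13 mm farther back than shut.
Start: joints at [-1.373, 0.477, 0.022, 1.555, -0.011, 1.109, -0.083], TCP at [0.203, 0.644, 0.231] pointing down, gripper open.
Joint ranges: [-2.96, 2.96], [-0.34, 2.1], [-1.41, 1.46], [0.24, 2.44], [-1.37, 4.51], [0.17, 1.92], [-2.96, 2.96]. Speed limits (rad/s): [2.39, 2.39, 3.14, 3.14, 3.14, 3.14, 3.14].

## Interface

Orientations are given as a unit quaternion [w, x, y, z].
In Python, from station import readout, imaging, hand_in gives the robot as it stands.
- The arm moves only by the tool drive_tool, never from a script. Its argument "series" is a list of rows, each a list of 5 numbers: the shift along the tool's x, y, z in cm, then the turn about the tool's z in degrees, then the closure, from -1 (fully open) to 1 (shut). A call has 1 to 8 rows; each row shifts and turns the commanded pose from where the row before left it, along the tool's axes as they then stand; what a row does not reach is not made up. A row lasts 1/10 s, in which the tool goes at most 50 mm and 8.59 degrees, less where a joint would pass 70% of its speed; a pose out of reach is approached as far as the arm can. A call with a gripper value outside its range is refused whole. The fingers move at their own pace and stop on an object; "squeeze" is the grip in N (left out, the last holds). Time passes only in rows, so rows that do not move let the fingers close. It gives the time, the measured TCP pose, the force, the opening and the grip force at its end, in the units of the state.
- readout.get_obs(): the state, without advancing time (a new reading comes with each control period).
- imaging.read_camera(name): name is "scene" or "top"; returns the picture (420x560x3 uint8, red, green, blue); there is no depth.
- imaging.camera_model(name): a dict with "vfov" (degrees; the focal length in pixels is half the picture's height over the tangent of half this angle, whatever the lens; pixels are square), "cx", "cy" (the principal point, pixels), "xyz" and "orientation" of the camera in the world. Camera axes: x right, y down, z forward; pixel columns grow to the right and rows downward; lengths in m; the calibration is good to about 2 mm. A picture is of the moment at which its call begins. camera_model takes no time and is no camera call.
- hand_in(): hands the job in; it is judged then, once.
Trained networks look in the newest picture that a camera, given by its name, has taken for a name from the list of things; names that differ only in an ending like _2 or _b are one class to them, and where a whole thing is asked for, a point or a joint stands for the part that bears it (a point fixed in the world has none). Each returns a list of dicts, best first, with "conf" (0 to 1); they miss things now and then, are a little off and sometimes report something else, mostly with a low value. They report only what shows in the picture. A call takes as long as a camera call. They do not tell look-alikes from the thing itself.
- imaging.cut_out(thing, camera): "mask" (420x560 bool, what is visible of it) and "centre" ([column, row] in pixels, amid what is visible of it).
The state is a dict: "t": time; "q": joint angles; "joint_vel": joint speeds; "joint_torque": joint torques, N m; "eef_pos": TCP position; "tool_rot": TCP orientation; "contact_force": force on the tool from outside, world axes, zero at the start; "torque": the same for the moment, N m; "gripper_width": opening from 0.0 (shut) to 1.0 (fully open); "grasp_force": force on a finger pad.
Only numpy, scipy, OpenCV 4.12 (cv2) and the standard library are available. Lean on these libraries where they do the work, as an engineer would, in place of code of your own. Each camera call takes 0.05 s, during which the arm holds its last target. There are 200 camera calls.

## Working session

There is one attempt and no reset: what is moved stays moved. The work goes in short steps, Python scripts to look and compute and a tool call to move; the robot and the scene stay as the last step left them, time stands still between calls to the robot, and variables do not carry over. Pictures are saved under pics/ and viewed, at most 10 in all, crops included, and the job is handed in when it is done.

Besides the shell and the picture viewer there is one more tool, called after ">>>" as name([rows], argument=value, ...), one row to a line, values as JSON. drive_tool: Moves the arm, as the interface text tells. Its arguments: {"type":"object","properties":{"series":{"type":"array"},"squeeze":{"type":"number"}},"required":["series"]}

```bash
mkdir -p pics; ls
cat > h.py <<'E'
import numpy as np, cv2
from station import readout, imaging, hand_in
from scipy.spatial.transform import Rotation as R
def cam(n):
    m=imaging.camera_model(n); f=210/np.tan(np.radians(m["vfov"])/2)
    w,x,y,z=m["orientation"]; return np.array(m["xyz"]),R.from_quat([x,y,z,w]).as_matrix(),f,m["cx"],m["cy"]
def ray(n,p):
    o,M,f,cx,cy=cam(n); return o,M@np.array([(p[0]-cx)/f,(p[1]-cy)/f,1])
def onz(n,p,z):
    o,d=ray(n,p); return o+d*(z-o[2])/d[2]
def proj(n,P):
    o,M,f,cx,cy=cam(n); c=M.T@(np.array(P,float)-o); return np.array([cx+f*c[0]/c[2],cy+f*c[1]/c[2]])
def shot(n,name,box=None,s=1):
    im=imaging.read_camera(n)[:,:,::-1]
    if box: im=im[box[1]:box[3],box[0]:box[2]]
    if s!=1: im=cv2.resize(im,None,fx=s,fy=s,interpolation=cv2.INTER_CUBIC)
    cv2.imwrite("pics/"+name,im)
def tri(p1,p2):
    (a,d),(b,e)=ray("top",p1),ray("scene",p2); d=d/np.linalg.norm(d); e=e/np.linalg.norm(e)
    A=np.stack([d,-e],1); s=np.linalg.lstsq(A,b-a,rcond=None)[0]; P,Q=a+s[0]*d,b+s[1]*e
    return (P+Q)/2,np.linalg.norm(P-Q)
E
python3 - <<'E'
from h import *
a=imaging.read_camera("top")[:,:,::-1]; b=imaging.read_camera("scene")[:,:,::-1]
cv2.imwrite("pics/t0.png",a);cv2.imwrite("pics/s0.png",b)
np.set_printoptions(precision=3,suppress=True)
for c in("top","scene"):
    m=imaging.camera_model(c);print(m)
    for th in("drive_unit","guide_hole","shaft_top","leg_grip","leg_pivot","collar","collar_screw","flask","bottle","dropper"):
        print(c,th,[(round(r["conf"],2),np.round(r["centre"],1).tolist(),int(r["mask"].sum()),onz(c,r["centre"],.0)[:2]) for r in imaging.cut_out(th,c)][:5])
o=readout.get_obs();print(o)
E
```

```text
pics
{'vfov': 49.8523098032218, 'cx': 278.0201841624634, 'cy': 207.14046250264218, 'xyz': array([ 0.416, -0.32 ,  1.057]), 'orientation': array([ 0.058, -0.695,  0.715, -0.049])}
top drive_unit [(0.55, [194.4, 218.3], 3296, array([ 0.556, -0.111]))]
top guide_hole [(0.62, [191.6, 216.9], 3218, array([ 0.56 , -0.104]))]
top shaft_top [(0.44, [182.6, 211.7], 80, array([ 0.573, -0.083]))]
top leg_grip [(0.92, [221.3, 205.5], 385, array([ 0.585, -0.175]))]
top leg_pivot [(0.86, [196.4, 220.6], 3208, array([ 0.551, -0.116])), (0.67, [318.5, 219.6], 308, array([ 0.544, -0.404]))]
top collar [(0.81, [320.7, 220.1], 260, array([ 0.543, -0.409])), (0.75, [180.7, 211.8], 55, array([ 0.573, -0.078])), (0.62, [261.1, 112.1], 296, array([ 0.813, -0.275])), (0.53, [358.2, 193.9], 309, array([ 0.603, -0.5  ]))]
top collar_screw [(0.75, [320.3, 222.7], 231, array([ 0.537, -0.408])), (0.64, [357.5, 191.5], 271, array([ 0.608, -0.499])), (0.56, [266.1, 112.8], 265, array([ 0.811, -0.287]))]
top flask [(0.91, [260.3, 151.3], 626, array([ 0.714, -0.27 ]))]
top bottle [(0.78, [410.1, 266.3], 1006, array(
[... 1294 characters left out ...]
.755, -0.239]))]
scene bottle [(0.85, [346.8, 308.8], 1472, array([ 0.46 , -0.578])), (0.71, [227.0, 194.1], 1993, array([ 0.571, -0.097]))]
scene dropper [(0.53, [188.1, 258.4], 326, array([ 0.337, -0.187]))]
{'t': 1.1, 'q': array([-1.373,  0.477,  0.022,  1.555, -0.012,  1.109, -0.083]), 'joint_vel': array([-0.001, -0.002,  0.001, -0.001,  0.001, -0.001,  0.001]), 'joint_torque': array([ -0.001, -59.633,   1.606, -28.155,   0.013,   0.002,  -0.   ]), 'eef_pos': array([0.203, 0.644, 0.231]), 'tool_rot': array([-0.   ,  0.152,  0.988, -0.   ]), 'contact_force': array([-0.746,  0.184,  0.078]), 'torque': array([ 0.005, -0.007, -0.023]), 'grasp_force': 0.0, 'gripper_width': 1.0049747754314076}
```

View pics/t0.png

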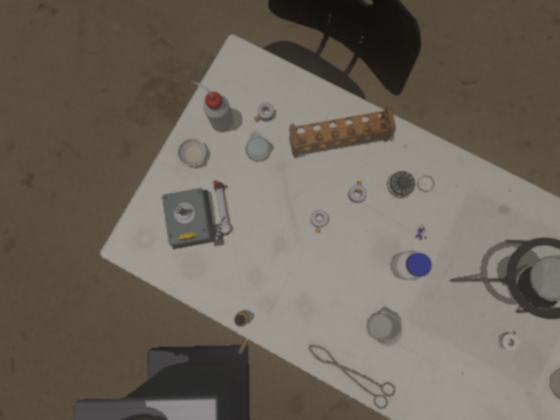

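View pics/s0.png

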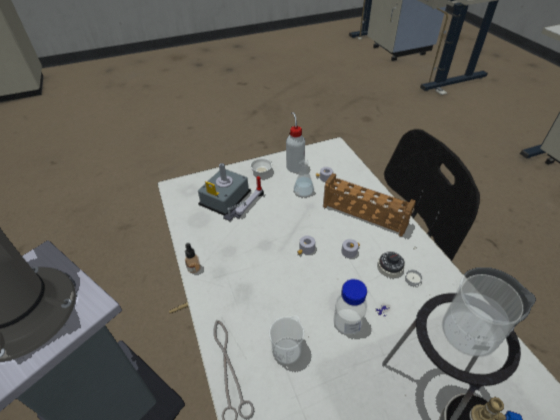

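Top picture: the drive unit is at (187,217), with the shaft at about (182,212), the yellow guide at (187,236), the red post at (217,185) and the leg pivot at about (225,227). There are three collar look-alikes: A (320,218), B (358,194) and C (266,111). There is also a white ring at (510,342). A is about 0.68 m from the base, against about 0.78 m for B and 0.86 m for C, so A fits "nearest". I'll confirm it in one enlarged crop together with the unit.

Run:
```python
from h import *
np.set_printoptions(precision=4,suppress=True)
a=cv2.imread("pics/t0.png");b=cv2.imread("pics/s0.png")
U=lambda im,x0,y0,x1,y1,s:cv2.resize(im[y0:y1,x0:x1],(400,300),interpolation=cv2.INTER_CUBIC)
cv2.imwrite("pics/c0.png",np.vstack([np.hstack([U(a,150,165,240,233+0,4),U(a,294,180,374,240,4)]),np.hstack([U(b,190,150,282,219,4),U(b,280,215,376,287,4)])]))
def blobs(im,lo,hi,box):
    h=cv2.inRange(cv2.cvtColor(im,cv2.COLOR_BGR2HSV),lo,hi); m=np.zeros_like(h);x0,y0,x1,y1=box;m[y0:y1,x0:x1]=h[y0:y1,x0:x1]
    n,l,s,c=cv2.connectedComponentsWithStats(m); return [(s[i].tolist(),c[i].round(2).tolist()) for i in range(1,n) if s[i,4]>4]
for n,im,bu,bc in(("top",a,(150,165,245,255),(300,200,340,245)),("scene",b,(190,150,285,225),(285,225,330,265))):
    print(n,"yellow",blobs(im,(18,140,80),(35,255,255),bu)); print("red",blobs(im,(0,120,60),(8,255,255),bu)+blobs(im,(172,120,60),(180,255,255),bu)); print("brass",blobs(im,(8,90,60),(32,255,255),bc))
```

```text
top yellow [([179, 233, 16, 6, 58], [186.98, 235.66])]
red [([214, 181, 4, 4, 12], [215.75, 182.58])]
brass [([316, 228, 3, 4, 9], [317.33, 229.56])]
scene yellow [([206, 182, 12, 13, 90], [211.02, 188.41])]
red [([257, 176, 4, 14, 40], [258.3, 182.98])]
brass [([298, 250, 4, 4, 13], [299.62, 251.38])]
```

View pics/c0.png

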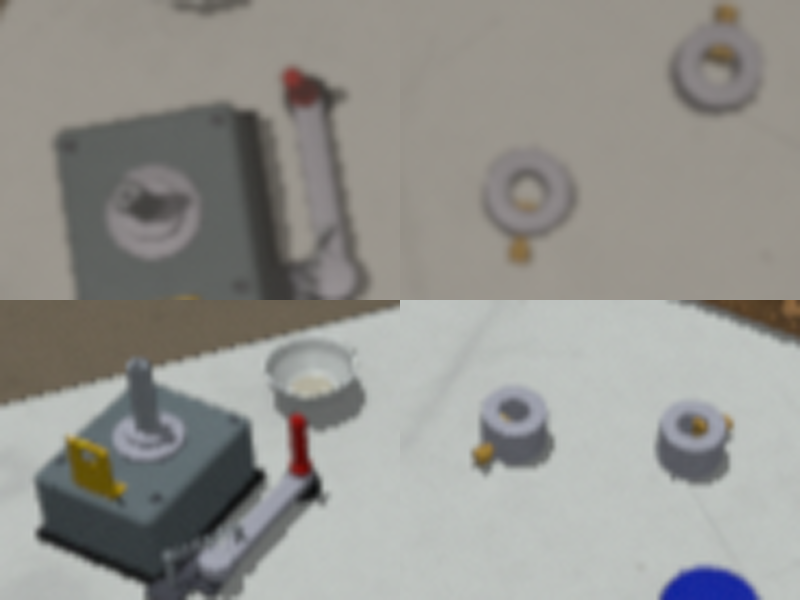

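```bash
cat > m.py <<'E'
from h import *
from scipy.optimize import least_squares
np.set_printoptions(precision=4,suppress=True)
T=lambda x,y:(150+x*.225,165+y*68/300); S=lambda x,y:(190+x*.23,150+(y-300)*.23)
obs=[("top",(0,0,.066),T(153,211)),("scene",(0,0,.066),S(149,437)),("scene",(0,0,.118),S(139,362)),
("top",(-.058,0,.08),(186.98,235.66)),("scene",(-.058,.016,.095),S(68,436)),("scene",(-.058,-.016,.095),S(108,450))]
def res(p):
    c,s=np.cos(p[2]),np.sin(p[2]); return np.concatenate([proj(n,[p[0]+c*x-s*y,p[1]+s*x+c*y,z])-u for n,(x,y,z),u in obs])
r=least_squares(res,[.56,-.08,0],loss="soft_l1"); print("unit",r.x,r.x[2]*57.3); print(r.fun.reshape(-1,2))
e=onz("top",T(60,140),.056),onz("top",T(232,105),.056); print("edge",*e,np.degrees(np.arctan2(*(e[0]-e[1])[:2]))*-1)
e=onz("top",T(60,140),.056),onz("top",T(80,290),.056); print("edge2",*e,np.degrees(np.arctan2(*(e[0]-e[1])[[1,0]])))
print("post",tri(T(293,78),S(299,419)),onz("top",T(293,78),.067),onz("scene",S(299,419),.067))
print("pivot",onz("top",T(340,272),.028),onz("scene",S(212,562),.028))
# collar: ring top centre z=.03
t=(294+(528-400)*.2,180+190*.2); s=(280+(515-400)*.24,215+(406-300)*.24)
C=[onz("top",t,.03),onz("scene",s,.03)]; W=[onz("top",(317.33,229.56),.01),onz("scene",(299.62,251.38),.01)]
print("collar",C,"screw",W,[np.degrees(np.arctan2(*(w-c)[[1,0]])) for w,c in zip(W,C)])
E
python3 m.py
```

```text
unit [ 0.5637 -0.1027  0.1508] 8.642481384752651
[[ 0.3639 -1.5398]
 [-0.258  -2.5537]
 [-0.2256  0.1123]
 [ 0.3299  0.7304]
 [-0.3813 -0.1764]
 [-0.0037  0.3798]]
edge [ 0.5999 -0.0522  0.056 ] [ 0.6154 -0.1398  0.056 ] 10.031831106091328
edge2 [ 0.5999 -0.0522  0.056 ] [ 0.5225 -0.0631  0.056 ] 7.968705555351649
post (array([ 0.6282, -0.1738,  0.0647]), np.float64(0.0042925615624909)) [ 0.6262 -0.1726  0.067 ] [ 0.6278 -0.177   0.067 ]
pivot [ 0.5309 -0.1903  0.028 ] [ 0.5229 -0.1925  0.028 ]
collar [array([ 0.5442, -0.4039,  0.03  ]), array([ 0.5483, -0.4052,  0.03  ])] screw [array([ 0.5198, -0.3992,  0.01  ]), array([ 0.5209, -0.4009,  0.01  ])] [np.float64(168.91474935903102), np.float64(171.14793105520823)]
```

Crop: A (upper right panel, left ring) is a plain collar with its brass screw toward the robot, so it is the one meant. Next I move to above the red post.

>>> drive_tool([
  [-3.4,-3.4,0,0,-1],
  [-3.4,-3.4,0,0,-1],
  [-3.4,-3.4,0,0,-1],
  [-3.4,-3.4,0,0,-1],
  [-3.4,-3.4,0,0,-1],
  [-3.4,-3.4,0,0,-1],
  [-3.4,-3.4,0,0,-1],
  [-3.4,-3.4,0,0,-1],
], squeeze=30)

```text
t: 1.9
eef_pos: [0.3814, 0.3007, 0.2317]
tool_rot: [0.0, 0.152, 0.988, 0.0]
contact_force: [0.8, -0.8, -0.4]
gripper_width: 0.996
grasp_force: 0.0
```

>>> drive_tool([
  [-3.4,-3.4,0,0,-1],
  [-3.4,-3.4,0,0,-1],
  [-3.4,-3.4,0,0,-1],
  [-3.4,-3.4,0,0,-1],
  [-3.4,-3.4,0,0,-1],
  [-3.4,-3.4,0,0,-1],
  [-3.4,-3.4,0,0,-1],
  [-3.4,-3.4,0,0,-1],
])

```text
t: 2.7
eef_pos: [0.559, -0.0406, 0.2316]
tool_rot: [0.0, 0.152, 0.988, 0.0]
contact_force: [1.6, 0.1, -0.8]
gripper_width: 0.999
grasp_force: 0.0
```

>>> drive_tool([
  [0,0,0,8,-1],
  [0,0,0,8,-1],
  [0,0,0,8,-1],
  [0,0,0,8,-1],
  [0,0,0,8,-1],
  [0,0,0,8,-1],
  [0,0,0,8,-1],
  [0,0,0,8,-1],
])

```text
t: 3.5
eef_pos: [0.5582, -0.0387, 0.2314]
tool_rot: [0.0, 0.655, 0.756, 0.0]
contact_force: [0.1, -0.8, 0.3]
gripper_width: 1.003
grasp_force: 0.0
```

```bash
cat > go.py <<'E'
import sys
from h import *
np.set_printoptions(precision=4,suppress=True)
def st():
    o=readout.get_obs(); w,x,y,z=o["tool_rot"]; M=R.from_quat([x,y,z,w]).as_matrix(); return o,M
def go(X,Y,Z,az=None):
    o,M=st(); d=M.T@(np.array([X,Y,Z])-o["eef_pos"])*100; a=np.degrees(np.arctan2(M[1,1],M[0,1]))
    print("t",round(o["t"],2),"pos",o["eef_pos"],"az",round(a,2),"tilt",M[:,2],"F",o["contact_force"],"T",o["torque"],"w",round(o["gripper_width"]*85,2),"g",o["grasp_force"],"q7",o["q"][6])
    print("shift cm",d,"turn",None if az is None else (a-az+90)%180-90)
if __name__=="__main__": go(*map(float,sys.argv[1:]))
E
python3 go.py .6275 -.175 .12 8.6
```

```text
t 3.5 pos [ 0.5582 -0.0387  0.2314] az 8.16 tilt [ 0.0003  0.0002 -1.    ] F [ 0.0655 -0.7806  0.2873] T [-0.0206  0.0366 -0.0111] w 85.27 g 0.0 q7 0.32726351315907065
shift cm [-14.4723   4.9199  11.1432] turn -0.44217189232723797
```

>>> drive_tool([
  [-3.6,1.2,1,0,-1],
  [-3.6,1.2,1,0,-1],
  [-3.6,1.2,1,0,-1],
  [-3.6,1.3,1,0,-1],
  [0,0,3,0,-1],
  [0,0,4,0,0],
  [0,0,4,0,0],
  [0,0,4,0,0],
])

```text
t: 4.3
eef_pos: [0.6282, -0.1739, 0.0399]
tool_rot: [0.0, 0.653, 0.758, 0.0]
contact_force: [0.6, 0.4, -0.3]
gripper_width: 0.517
grasp_force: 0.0
```

Run:
```python
from go import *
go(.6275,-.175,.037,8.6)
a=imaging.read_camera("top")[:,:,::-1];b=imaging.read_camera("scene")[:,:,::-1]
f=lambda m:cv2.resize(m,(400,300),interpolation=cv2.INTER_CUBIC)
cv2.imwrite("pics/p1.png",np.hstack([f(a[150:240,150:270]),f(b[130:220,200:320])]))
```

```text
t 4.3 pos [ 0.6282 -0.1739  0.0399] az 8.49 tilt [ 0.0006  0.0002 -1.    ] F [ 0.6432  0.3541 -0.2632] T [ 0.0487 -0.0375  0.0319] w 43.94 g 0.0 q7 0.7171934313692627
shift cm [-0.1032 -0.0814  0.2888] turn -0.10633470639245957
```

View pics/p1.png

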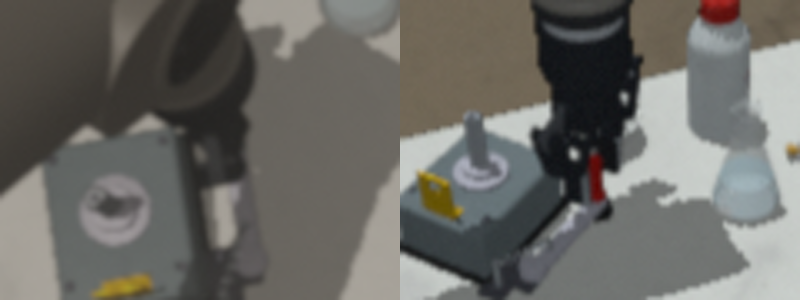

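The fingers straddle the red post (right panel, about (595,175)). Closing.

>>> drive_tool([
  [-0.1,0,0.2,0,1],
  [0,0,0,0,1],
  [0,0,0,0,1],
  [0,0,0,0,1],
], squeeze=35)

```text
t: 4.8
eef_pos: [0.628, -0.1761, 0.0414]
tool_rot: [0.001, 0.653, 0.757, 0.0]
contact_force: [-5.1, -0.7, 6.5]
gripper_width: 0.124
grasp_force: 34.9
```

Run:
```python
from go import *
go(.6275,-.175,.037,8.6)
```

```text
t 4.8 pos [ 0.628  -0.1761  0.0414] az 8.44 tilt [ 0.0012 -0.0007 -1.    ] F [-5.1416 -0.7038  6.5311] T [-0.161   1.1767  0.028 ] w 10.55 g 34.89917989179958 q7 0.7184199136580921
shift cm [ 0.1184 -0.0374  0.4449] turn -0.16441100558458288
```

>>> drive_tool([
  [0,-0.1,-0.3,0,1],
  [-1.0,-0.05,0,0,1],
  [-1.0,-0.15,0,0,1],
  [-0.97,-0.25,0,0,1],
  [-0.94,-0.34,0,0,1],
  [-0.9,-0.43,0,0,1],
  [-0.85,-0.53,0,0,1],
  [-0.8,-0.6,0,0,1],
])

```text
t: 5.6
eef_pos: [0.6178, -0.2409, 0.0423]
tool_rot: [0.003, 0.652, 0.758, 0.002]
contact_force: [13.9, -1.8, -18.5]
gripper_width: 0.118
grasp_force: 38.4
```

>>> drive_tool([
  [-0.73,-0.68,0,0,1],
  [-0.66,-0.75,0,0,1],
  [-0.58,-0.82,0,0,1],
  [-0.5,-0.86,0,0,1],
  [-0.41,-0.92,0,0,1],
  [-0.32,-0.95,0,0,1],
  [-0.22,-0.97,0,0,1],
  [0,0,0,0,1],
])

```text
t: 6.4
eef_pos: [0.5609, -0.2881, 0.0432]
tool_rot: [0.003, 0.654, 0.757, -0.0]
contact_force: [4.1, -7.0, -10.6]
gripper_width: 0.122
grasp_force: 36.0
```

Run:
```python
from go import *
go(.5275,-.191,.041,8.6)
```

```text
t 6.4 pos [ 0.5609 -0.2881  0.0432] az 8.37 tilt [ 0.005  -0.0046 -1.    ] F [  4.1006  -7.0239 -10.6438] T [-1.4982 -0.834   0.0042] w 10.34 g 36.024974905885756 q7 0.9150977997218007
shift cm [10.0987 -1.893   0.1615] turn -0.22911008554684997
```

>>> drive_tool([
  [0,-0.1,0,0,1],
  [0,0,0,0,1],
  [0,0,0,0,-0.2],
  [0,0,0,0,-0.2],
  [0,0,0,0,-0.2],
  [0,0,0,0,-0.2],
  [0,0,-2,0,-0.2],
  [0,0,-4,0,-0.2],
])

```text
t: 7.2
eef_pos: [0.5566, -0.2838, 0.1004]
tool_rot: [-0.003, 0.653, 0.758, -0.001]
contact_force: [0.1, 0.2, -0.0]
gripper_width: 0.599
grasp_force: 0.0
```

>>> drive_tool([
  [0,0,-4,0,-0.2],
  [0,0,-5,0,-0.2],
  [0,0,-2,-8,-0.2],
  [0,0,0,-8,-0.2],
  [0,0,0,-8,-0.2],
  [0,0,0,-8,-0.2],
  [0,0,0,-8,-0.2],
  [0,0,0,-8,-0.2],
])

```text
t: 8.0
eef_pos: [0.5584, -0.2851, 0.2125]
tool_rot: [0.0, 0.286, 0.958, 0.0]
contact_force: [0.2, 0.5, 0.5]
gripper_width: 0.598
grasp_force: 0.0
```

Run:
```python
from go import *
go(.5645,-.1025,.17,60.2)
b=imaging.read_camera("scene")[:,:,::-1]; a=imaging.read_camera("top")[:,:,::-1]
f=lambda m:cv2.resize(m,(400,300),interpolation=cv2.INTER_CUBIC)
cv2.imwrite("pics/p2.png",np.hstack([f(a[165:255,150:270]),f(b[140:230,190:310])]))
```

```text
t 8.0 pos [ 0.5584 -0.2851  0.2125] az 56.81 tilt [ 0.0001  0.0002 -1.    ] F [0.2226 0.5395 0.5393] T [-0.0021 -0.0027 -0.0073] w 50.8 g 0.0 q7 1.547700543397806
shift cm [ 9.4852 15.6158  4.2503] turn -3.3903386524385866
```

View pics/p2.png

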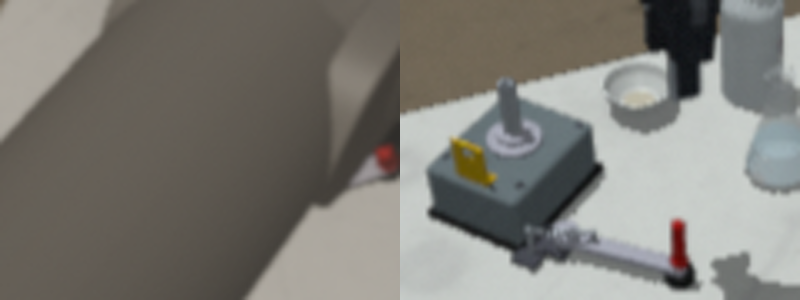

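The leg stands swung out with its post at about (678,250) in the right panel. Now to the shaft top.

>>> drive_tool([
  [2.4,3.9,0,-3.4,-0.2],
  [2.4,3.9,0,0,-0.2],
  [2.4,3.9,0,0,-0.2],
  [2.3,3.9,0,0,-0.2],
  [0,0,3,0,-0.2],
  [0,0,3,0,-0.2],
  [0,0,0,0,-0.2],
])

```text
t: 8.8
eef_pos: [0.5546, -0.1016, 0.1491]
tool_rot: [-0.003, 0.261, 0.965, -0.001]
contact_force: [-0.9, -1.0, -0.4]
gripper_width: 0.6
grasp_force: 0.0
```

```bash
python3 - <<'E'
from go import *
go(.5645,-.1025,.104,60.2)
E
python3 - <<'E'
import sys; sys.path.insert(0,'.')
from h import *
print("post",onz("scene",(273.4,206.5),.067))
E
```

```text
t 8.8 pos [ 0.5546 -0.1016  0.1491] az 59.75 tilt [-0.007   0.0004 -1.    ] F [-0.8601 -0.9976 -0.4395] T [-0.0392  0.0865  0.0471] w 51.01 g 0.0 q7 1.2850504241006113
shift cm [-0.9295  0.4403  4.5031] turn -0.4524572608322046
post [ 0.56178452 -0.28435492  0.067     ]
```

>>> drive_tool([
  [-0.9,0.4,0,0,-0.2],
  [0,0,0,0,-0.2],
  [0,0,0,0,-0.2],
])

```text
t: 9.1
eef_pos: [0.5685, -0.1044, 0.1538]
tool_rot: [0.001, 0.261, 0.965, 0.0]
contact_force: [-0.3, -0.6, -0.8]
gripper_width: 0.602
grasp_force: 0.0
```

```bash
python3 go.py .5645 -.1025 .104 60.2
```

```text
t 9.1 pos [ 0.5685 -0.1044  0.1538] az 59.8 tilt [ 0.0027 -0.0003 -1.    ] F [-0.2728 -0.632  -0.7578] T [ 0.0242  0.0216 -0.0142] w 51.18 g 0.0 q7 1.2900075007680725
shift cm [ 0.4545 -0.0483  4.9757] turn -0.404187668023809
```

>>> drive_tool([
  [0,0,0,0,-0.2],
  [0,0,0,0,-0.2],
  [0,0,0,0,-0.2],
  [0,0,0,0,-0.2],
])

```text
t: 9.5
eef_pos: [0.5671, -0.1038, 0.1524]
tool_rot: [0.0, 0.26, 0.966, 0.0]
contact_force: [-0.1, 0.3, 0.9]
gripper_width: 0.6
grasp_force: 0.0
```

```bash
python3 go.py .5645 -.1025 .104 60.2
```

```text
t 9.5 pos [ 0.5671 -0.1038  0.1524] az 59.87 tilt [ 0.0001  0.0001 -1.    ] F [-0.0731  0.3308  0.8763] T [0.0164 0.0416 0.006 ] w 50.96 g 0.0 q7 1.2907500811627564
shift cm [ 0.2858 -0.0217  4.8414] turn -0.3288627398645474
```

>>> drive_tool([
  [0.3,0.1,1.2,0,-0.2],
  [0,0,1.2,0,-0.2],
  [0,0,1.2,0,-0.2],
  [0,0,1.2,0,0.2],
  [0,0,0,0,0.4],
  [0,0,0,0,1],
  [0,0,0,0,1],
  [0,0,0,0,1],
], squeeze=40)

```text
t: 10.3
eef_pos: [0.5646, -0.1015, 0.1039]
tool_rot: [-0.0, 0.26, 0.966, -0.0]
contact_force: [-0.6, -1.4, -8.9]
gripper_width: 0.133
grasp_force: 38.9
```

```bash
python3 go.py .5645 -.1025 .104 60.2
```

```text
t 10.3 pos [ 0.5646 -0.1015  0.1039] az 59.86 tilt [-0.0008 -0.0002 -1.    ] F [-0.6421 -1.375  -8.8814] T [-0.2109 -0.0992 -0.0107] w 11.28 g 38.908135243691504 q7 1.313281532694754
shift cm [-0.0432 -0.0857 -0.011 ] turn -0.3384584974464815
```

>>> drive_tool([
  [0,0,0,0,1],
  [0,0,0,0,1],
  [0,0,0,0,1],
], squeeze=90)

```text
t: 10.6
eef_pos: [0.5646, -0.1015, 0.1041]
tool_rot: [-0.0, 0.26, 0.966, -0.0]
contact_force: [-1.3, -0.6, -7.6]
gripper_width: 0.106
grasp_force: 87.9
```

```bash
python3 go.py .5645 -.1025 .104 60.2
```

```text
t 10.6 pos [ 0.5646 -0.1015  0.1041] az 59.87 tilt [-0.0008 -0.     -1.    ] F [-1.3281 -0.5684 -7.6146] T [-0.2269  0.0836 -0.0588] w 9.04 g 87.9049161169678 q7 1.313347101941443
shift cm [-0.0428 -0.0944  0.0063] turn -0.33123960053694645
```

>>> drive_tool([
  [-0.025,0,0,7,1],
  [-0.025,0,0,7,1],
  [-0.025,0,0,7,1],
  [-0.025,0,0,7,1],
  [-0.025,0,0,7,1],
  [-0.025,0,0,7,1],
  [-0.025,0,0,7,1],
  [-0.01,0,0,2.3,1],
], squeeze=60)

```text
t: 11.4
eef_pos: [0.5634, -0.104, 0.104]
tool_rot: [-0.002, 0.654, 0.756, -0.002]
contact_force: [-8.1, -3.5, -2.2]
gripper_width: 0.105
grasp_force: 86.4
```

>>> drive_tool([
  [0,0,0,0,1],
  [0,0,0,0,1],
  [0,0,0,0,1],
  [0,0,0,0,1],
])

```text
t: 11.8
eef_pos: [0.5634, -0.104, 0.104]
tool_rot: [-0.002, 0.653, 0.758, -0.002]
contact_force: [-7.9, -3.7, -2.0]
gripper_width: 0.107
grasp_force: 86.9
```

```bash
python3 go.py .5657 -.1030 .104 8.6
```

```text
t 11.8 pos [ 0.5634 -0.104   0.104 ] az 8.52 tilt [-0.0049 -0.0003 -1.    ] F [-7.9312 -3.6808 -2.0146] T [-0.6549  1.5851  0.0277] w 9.13 g 86.9029449642403 q7 0.5752784702599241
shift cm [ 0.065   0.2469 -0.0034] turn -0.07716401281098229
```

>>> drive_tool([
  [-0.05,-0.23,0,0,1],
  [0,0,0,0,1],
  [0,0,0,0,0.3],
  [0,0,0,0,0.3],
  [0,0,0,0,0.3],
  [0,0,0,0,0.3],
  [0,0,0,0,0.3],
])

```text
t: 12.5
eef_pos: [0.5645, -0.1035, 0.1047]
tool_rot: [0.0, 0.652, 0.758, 0.0]
contact_force: [0.2, 0.7, -0.5]
gripper_width: 0.347
grasp_force: 0.0
```

```bash
python3 go.py .5637 -.1027 .104 8.6
```

```text
t 12.5 pos [ 0.5645 -0.1035  0.1047] az 8.6 tilt [ 0.001   0.0002 -1.    ] F [ 0.2092  0.6664 -0.4708] T [ 0.0136  0.0371 -0.0472] w 29.5 g 0.0 q7 0.5768829542614575
shift cm [ 0.0891 -0.0662  0.0701] turn -0.0048374320180784025
```

>>> drive_tool([
  [0,0,0,0,1],
  [0,0,0,0,1],
  [0,0,0,0,1],
  [0,0,0,0,1],
], squeeze=40)

```text
t: 12.9
eef_pos: [0.5632, -0.1037, 0.1045]
tool_rot: [-0.001, 0.652, 0.758, -0.0]
contact_force: [-3.2, 1.2, 4.3]
gripper_width: 0.125
grasp_force: 39.1
```

```bash
python3 go.py .5637 -.1027 .104 8.6
```

```text
t 12.9 pos [ 0.5632 -0.1037  0.1045] az 8.55 tilt [-0.0014  0.0005 -1.    ] F [-3.2006  1.2454  4.3232] T [ 0.0752  0.7011 -0.0424] w 10.59 g 39.052346628159285 q7 0.5768066298585358
shift cm [0.0952 0.0662 0.0495] turn -0.0473950313649425
```

>>> drive_tool([
  [0,0,0,0,0],
  [0,0,0,0,0],
  [0,-0.2,0,-8,0],
  [0,0,0,-8,0],
  [0,0,0,-8,0],
  [0,0,0,-8,0],
  [0,0,0,-8,0],
  [0,0,0,-8,0],
])

```text
t: 13.7
eef_pos: [0.5621, -0.1039, 0.1042]
tool_rot: [0.0, 0.285, 0.959, 0.0]
contact_force: [-0.2, -0.4, -0.2]
gripper_width: 0.495
grasp_force: 0.0
```

>>> drive_tool([
  [0,0,0,-8,0],
  [0,0,0,-8,0],
  [0,0,0,-8,0],
  [0,0,0,-8,0],
  [0,0,0,-8,0],
  [0,0,0,-2,0],
  [0,0,0,0,0],
  [0,0,0,0,0],
])

```text
t: 14.5
eef_pos: [0.562, -0.104, 0.1042]
tool_rot: [-0.0, -0.073, 0.997, 0.0]
contact_force: [0.1, 1.1, -1.0]
gripper_width: 0.499
grasp_force: 0.0
```

```bash
python3 go.py .561 -.103 .104 98.6
```

```text
t 14.5 pos [ 0.562  -0.104   0.1042] az 98.42 tilt [-0.  0. -1.] F [ 0.123   1.1151 -0.9647] T [-0.0135  0.028  -0.0303] w 42.44 g 0.0 q7 1.8848390265399753
shift cm [0.0837 0.1107 0.0244] turn -0.17960625458314894
```

>>> drive_tool([
  [0,0,0,0,1],
  [0,0,0,0,1],
  [0,0,0,0,1],
  [0,0,0,0,1],
  [0,0,0,0,1],
], squeeze=25)

```text
t: 15.0
eef_pos: [0.5617, -0.1014, 0.1044]
tool_rot: [-0.0, -0.075, 0.997, 0.001]
contact_force: [-1.7, 6.0, 5.3]
gripper_width: 0.171
grasp_force: 24.7
```

```bash
python3 go.py .561 -.103 .104 98.6
```

```text
t 15.0 pos [ 0.5617 -0.1014  0.1044] az 98.63 tilt [-0.0012  0.0027 -1.    ] F [-1.7113  5.958   5.3006] T [1.3038 0.4674 0.015 ] w 14.53 g 24.723223240771404 q7 1.8862956552244639
shift cm [ 0.0898 -0.153   0.0428] turn 0.03394396230950747
```

>>> drive_tool([
  [0,0.2,0,0,1],
  [0,0,0,0,-0.1],
  [0,0,0,0,-0.1],
  [0,0,0,0,-0.1],
  [0,0,0,0,1],
  [0,0,0,0,1],
  [0,0,0,0,1],
  [0,0,0,0,1],
])

```text
t: 15.8
eef_pos: [0.5616, -0.1013, 0.1044]
tool_rot: [-0.0, -0.075, 0.997, 0.0]
contact_force: [-1.2, 1.7, 2.5]
gripper_width: 0.171
grasp_force: 25.1
```

```bash
python3 go.py .561 -.103 .104 98.6
```

```text
t 15.8 pos [ 0.5616 -0.1013  0.1044] az 98.6 tilt [-0.0003  0.0007 -1.    ] F [-1.2348  1.7001  2.4613] T [ 0.6034  0.3405 -0.0397] w 14.49 g 25.06972323782975 q7 1.8834003552207192
shift cm [ 0.0809 -0.1585  0.0356] turn 0.0020021637935343506
```

>>> drive_tool([
  [0,0,0,0,0],
  [0,0,0,0,0],
  [0,0,0,8,0],
  [0,0,0,8,0],
  [0,0,0,8,0],
  [0,0,0,8,0],
  [0,0,0,8,0],
  [0,0,0,8,0],
])

```text
t: 16.6
eef_pos: [0.5617, -0.1024, 0.1043]
tool_rot: [0.0, 0.34, 0.94, -0.0]
contact_force: [-0.4, 1.2, 0.8]
gripper_width: 0.501
grasp_force: 0.0
```

>>> drive_tool([
  [0,0,0,8,0],
  [0,0,0,8,0],
  [0,0,0,8,0],
  [0,0,0,8,0],
  [0,0,0,8,0],
  [0,0,0,2,0],
  [0,0,0,0,0],
  [0,0,0,0,0],
])

```text
t: 17.4
eef_pos: [0.5617, -0.1021, 0.1043]
tool_rot: [0.0, 0.651, 0.759, -0.0]
contact_force: [-0.5, -0.5, 1.1]
gripper_width: 0.505
grasp_force: 0.0
```

>>> drive_tool([
  [0,0.05,0,0,1],
  [0,0,0,0,1],
  [0,0,0,0,1],
  [0,0,0,0,1],
  [0,0,0,0,1],
  [0,0,0,0,1],
], squeeze=60)

```text
t: 18.0
eef_pos: [0.5629, -0.1018, 0.1046]
tool_rot: [0.001, 0.652, 0.758, 0.0]
contact_force: [3.0, 0.4, 1.2]
gripper_width: 0.113
grasp_force: 58.6
```

```bash
python3 go.py .5626 -.1014 .104 8.6
```

```text
t 18.0 pos [ 0.5629 -0.1018  0.1046] az 8.59 tilt [ 0.0014 -0.     -1.    ] F [2.9687 0.3569 1.2262] T [ 0.1168 -0.6865 -0.0771] w 9.63 g 58.62631584517658 q7 0.5711091469497391
shift cm [ 0.0438 -0.0195  0.0569] turn -0.005886216957861734
```

>>> drive_tool([
  [0,0,0,0,0],
  [0,0,0,0,0],
  [0,0,0,0,0],
  [0,0,-3,0,0],
  [0,0,-4,0,0],
  [-3,0,-3,0,-0.2],
  [-5,0,0,0,-0.2],
  [-5,0,0,0,-0.2],
])

```text
t: 18.8
eef_pos: [0.5824, -0.2309, 0.2056]
tool_rot: [0.001, 0.651, 0.759, 0.001]
contact_force: [0.1, 0.5, -0.6]
gripper_width: 0.599
grasp_force: 0.0
```

>>> drive_tool([
  [-5,0,0,0,-0.2],
  [-5,0,0,0,-0.2],
  [-4,-1,0,0,-0.2],
  [-3,-2,0,0,-0.2],
  [0,0,0,8,-0.2],
  [0,0,0,8,-0.2],
  [0,0,0,2,-0.2],
  [0,0,0,0,-0.2],
])

```text
t: 19.6
eef_pos: [0.5768, -0.4029, 0.2038]
tool_rot: [-0.001, 0.763, 0.646, -0.0]
contact_force: [0.3, 0.6, 0.4]
gripper_width: 0.603
grasp_force: 0.0
```

Run:
```python
from go import *
go(.546,-.4045,.06,-10)
b=imaging.read_camera("scene")[:,:,::-1]; a=imaging.read_camera("top")[:,:,::-1]
f=lambda m:cv2.resize(m,(400,400),interpolation=cv2.INTER_CUBIC)
cv2.imwrite("pics/p3.png",np.hstack([f(a[187:242,155:210]),f(b[150:210,192:252])]))
```

```text
t 19.6 pos [ 0.5768 -0.4029  0.2038] az -9.44 tilt [-0.0013  0.0004 -1.    ] F [0.3056 0.6309 0.4319] T [ 0.0106  0.0054 -0.054 ] w 51.25 g 0.0 q7 0.7051056567342946
shift cm [-0.6658 -2.9895 14.3807] turn 0.5560787483023262
```

View pics/p3.png

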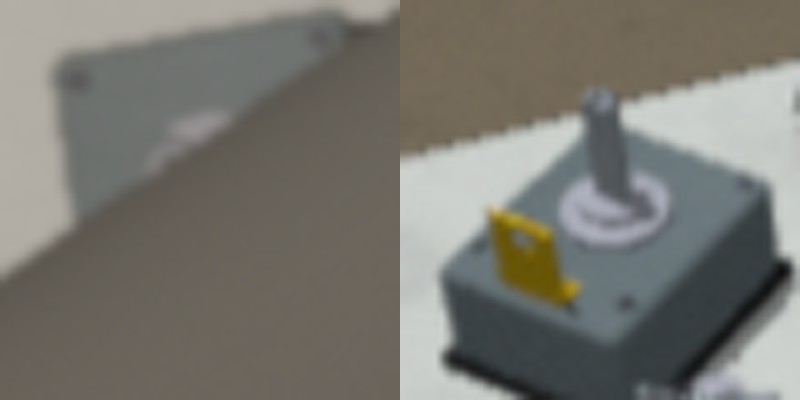

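The flat side now faces the yellow guide in the right panel (shaft top at (600,98), guide at (525,255)). Next I centre the collar by a light pinch along its screw axis, above the screw.

>>> drive_tool([
  [-0.7,-3.0,3,0,-0.3],
  [0,0,4,0,-0.3],
  [0,0,4,0,-0.3],
  [0,0,0,0,-0.3],
  [0,0,0,0,-0.3],
  [0,0,0,0,-0.3],
])

```text
t: 20.3
eef_pos: [0.5477, -0.4063, 0.0968]
tool_rot: [0.002, 0.763, 0.647, 0.0]
contact_force: [-0.9, 0.1, 0.6]
gripper_width: 0.646
grasp_force: 0.0
```

```bash
python3 go.py .546 -.4045 .019 -10
```

```text
t 20.3 pos [ 0.5477 -0.4063  0.0968] az -9.4 tilt [ 0.0028 -0.0022 -1.    ] F [-0.8583  0.1046  0.5695] T [ 0.0246 -0.0002  0.0246] w 54.95 g 0.0 q7 0.7960553196751822
shift cm [ 0.1602 -0.2186  7.7764] turn 0.598121985638798
```

>>> drive_tool([
  [0.1,-0.2,3,0.6,-0.3],
  [0,0,3,0,-0.3],
  [0,0,1.8,0,-0.3],
  [0,0,0,0,-0.3],
  [0,0,0,0,1],
  [0,0,0,0,1],
  [0,0,0,0,1],
  [0,0,0,0,1],
], squeeze=20)

```text
t: 21.1
eef_pos: [0.5457, -0.4047, 0.018]
tool_rot: [0.001, 0.766, 0.643, 0.0]
contact_force: [0.3, 0.5, 6.3]
gripper_width: 0.463
grasp_force: 20.8
```

```bash
python3 go.py .546 -.4045 .019 -10
```

```text
t 21.1 pos [ 0.5457 -0.4047  0.018 ] az -10.02 tilt [ 0.0024 -0.0018 -1.    ] F [0.3053 0.5355 6.3373] T [ 0.0096  0.0403 -0.0336] w 39.34 g 20.783920660614967 q7 0.8351363562811001
shift cm [ 0.0222  0.0306 -0.0975] turn -0.024517175505124555
```

>>> drive_tool([
  [0,0,0,0,-0.3],
  [0,0,0,0,-0.3],
  [0,0,-1,-8,-0.3],
  [0,0,0,-8,-0.3],
  [0,0,0,-8,-0.3],
  [0,0,0,-8,-0.3],
  [0,0,0,-8,-0.3],
  [0,0,0,-8,-0.3],
])

```text
t: 21.9
eef_pos: [0.5444, -0.4034, 0.026]
tool_rot: [-0.0, 0.436, 0.9, 0.0]
contact_force: [0.1, 0.1, 0.1]
gripper_width: 0.651
grasp_force: 0.0
```

>>> drive_tool([
  [0,0,0,-8,-0.3],
  [0,0,0,-8,-0.3],
  [0,0,0,-8,-0.3],
  [0,0,0,-8,-0.3],
  [0,0,0,-8,-0.3],
  [0,0,0,-2,-0.3],
  [0,0,0,0,-0.3],
  [0,0,0,0,-0.3],
])

```text
t: 22.7
eef_pos: [0.5446, -0.4036, 0.0262]
tool_rot: [-0.0, 0.089, 0.996, 0.0]
contact_force: [1.2, -0.2, 0.4]
gripper_width: 0.651
grasp_force: 0.0
```

```bash
python3 go.py .5457 -.4047 .009 80
python3 - <<'E'
import sys; sys.path.insert(0,'.')
from h import *
im=imaging.read_camera("scene")[:,:,::-1]; h=cv2.inRange(cv2.cvtColor(im,cv2.COLOR_BGR2HSV),(8,90,60),(32,255,255)); m=np.zeros_like(h); m[235:265,285:330]=h[235:265,285:330]
n,l,s,c=cv2.connectedComponentsWithStats(m); print(s[1:],c[1:])
for k in range(1,n):
    w=onz("scene",c[k],.011); print(w, np.degrees(np.arctan2(w[1]+.4052,w[0]-.5483)))
E
```

```text
t 22.7 pos [ 0.5446 -0.4036  0.0262] az 79.82 tilt [-0.0002  0.0002 -1.    ] F [ 1.1737 -0.1838  0.3525] T [-0.0151 -0.0143  0.0018] w 55.37 g 0.0 q7 2.079865507679932
shift cm [-0.131  -0.087   1.7155] turn -0.17859087692224307
[[298 249   5   5  16]] [[300.    251.125]]
[ 0.52148485 -0.40162523  0.011     ] 172.40658298354717
```

>>> drive_tool([
  [-0.13,-0.1,0.9,0,-0.3],
  [0,0,0.8,0,-0.3],
  [0,0,0,0,-0.3],
  [0,0,0,0,-0.3],
])

```text
t: 23.15
eef_pos: [0.5454, -0.4046, 0.0085]
tool_rot: [-0.001, 0.087, 0.996, 0.0]
contact_force: [0.7, -0.0, 0.0]
gripper_width: 0.651
grasp_force: 0.0
```

```bash
python3 go.py .5457 -.4047 .009 80
```

```text
t 23.15 pos [ 0.5454 -0.4046  0.0085] az 79.97 tilt [-0.0012  0.0006 -1.    ] F [ 0.6621 -0.0261  0.0312] T [-0.0352  0.0674  0.0063] w 55.35 g 0.0 q7 2.0856282478428936
shift cm [-0.0306 -0.0059 -0.0465] turn -0.03345457981171762
```

>>> drive_tool([
  [0,0,0,0,1],
  [0,0,0,0,1],
  [0,0,0,0,1],
  [0,0,0,0,1],
  [0,0,0,0,1],
], squeeze=45)

```text
t: 23.65
eef_pos: [0.5461, -0.4051, 0.0097]
tool_rot: [0.0, 0.087, 0.996, -0.0]
contact_force: [-0.4, -0.7, 2.2]
gripper_width: 0.44
grasp_force: 45.7
```

```bash
python3 go.py .5457 -.4047 .009 80
```

```text
t 23.65 pos [ 0.5461 -0.4051  0.0097] az 79.98 tilt [ 0.0007 -0.0004 -1.    ] F [-0.3797 -0.7273  2.164 ] T [ 0.0265 -0.0042 -0.0094] w 37.39 g 45.6702599208802 q7 2.0858728412412315
shift cm [0.0427 0.0334 0.0682] turn -0.024184405468702153
```

>>> drive_tool([
  [0,0,-1,0,1],
  [0,0,-3,0,1],
  [0,0,-4,0,1],
  [0,0,-4,0,1],
  [0,0,-3,-4,1],
  [0,0,0,-7,1],
  [0,0,0,-7.6,1],
  [0,0,0,0,1],
])

```text
t: 24.45
eef_pos: [0.5455, -0.4049, 0.1599]
tool_rot: [0.0, -0.075, 0.997, 0.0]
contact_force: [-0.1, -0.4, -2.4]
gripper_width: 0.438
grasp_force: 45.4
```

```bash
python3 go.py .5609 -.1014 .16 98.6
```

```text
t 24.45 pos [ 0.5455 -0.4049  0.1599] az 98.63 tilt [ 0.0003  0.0002 -1.    ] F [-0.0591 -0.413  -2.3938] T [0.0066 0.0652 0.0028] w 37.19 g 45.43093473650515 q7 2.340094484997347
shift cm [-6.0792 29.7704 -0.0006] turn 0.030910283950447592
```

>>> drive_tool([
  [-0.5,2.5,0,0,1],
  [-0.9,4.4,0,0,1],
  [-0.9,4.4,0,0,1],
  [-0.9,4.4,0,0,1],
  [-0.9,4.4,0,0,1],
  [-0.9,4.4,0,0,1],
  [-0.6,3.0,0,0,1],
  [-0.48,2.27,0,0,1],
])

```text
t: 25.25
eef_pos: [0.5612, -0.0984, 0.1593]
tool_rot: [-0.0, -0.074, 0.997, 0.001]
contact_force: [-0.3, 0.3, -1.5]
gripper_width: 0.445
grasp_force: 45.5
```

>>> drive_tool([
  [0,0,0,0,1],
  [0,0,0,0,1],
  [0,0,0,0,1],
  [0,0,0,0,1],
  [0,0,0,0,1],
  [0,0,0,0,1],
  [0,0,0,0,1],
  [0,0,0,0,1],
])

```text
t: 26.05
eef_pos: [0.5615, -0.1016, 0.1593]
tool_rot: [0.0, -0.075, 0.997, 0.0]
contact_force: [-0.2, 1.1, -0.9]
gripper_width: 0.441
grasp_force: 45.5
```

Run:
```python
from go import *
go(.5609,-.1014,.16,98.6)
b=imaging.read_camera("scene")[:,:,::-1]; a=imaging.read_camera("top")[:,:,::-1]
f=lambda m:cv2.resize(m,(400,500),interpolation=cv2.INTER_CUBIC)
cv2.imwrite("pics/p4.png",np.hstack([f(a[170:245,155:215]),f(b[135:210,192:252])]))
```

```text
t 26.05 pos [ 0.5615 -0.1016  0.1593] az 98.56 tilt [-0.  0. -1.] F [-0.1886  1.101  -0.9436] T [ 0.017  -0.0422 -0.0027] w 37.46 g 45.5329058971256 q7 1.8256003805885577
shift cm [ 0.0576  0.025  -0.0713] turn -0.03799530900221271
```

View pics/p4.png

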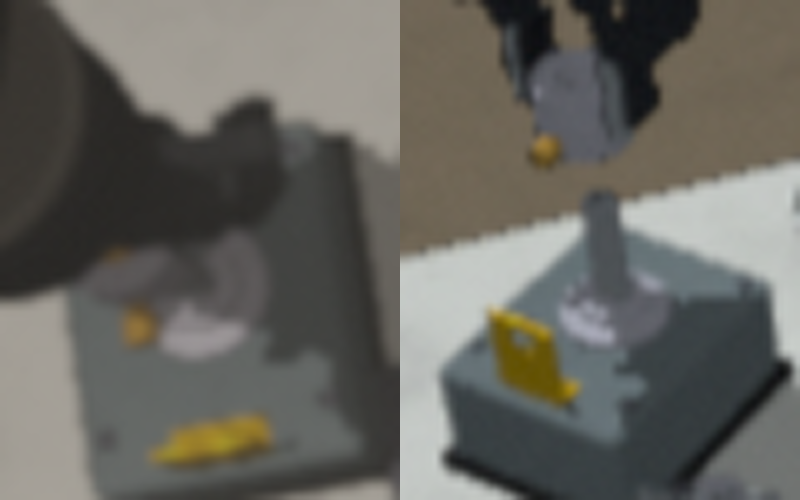

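Run:
```python
from h import *
from scipy.optimize import least_squares
c=np.array([.5615,-.1016,.1596])
for n,p in(("top",(175.7,219.2)),("scene",(213.75,157.5))):
    w=onz(n,p,.1596); print(n,w,np.degrees(np.arctan2(*(w-c)[[1,0]]))%360,np.linalg.norm(w-c))
    for a in(180,188.6,196): print(a,proj(n,c+.028*np.array([np.cos(np.radians(a)),np.sin(np.radians(a)),0])))
    print("shafttop",proj(n,[.5609,-.1014,.118]),proj(n,[.5637,-.1027,.118]))
```

```text
top [ 0.53427538 -0.1050299   0.1596    ] 187.18058217137835 0.027439829036100028
180 [173.99328453 219.63468881]
188.6 [176.07492997 219.41644002]
196 [177.83160985 218.9829965 ]
shafttop [178.76807923 209.15302118] [179.38942445 207.82056031]
scene [ 0.53682521 -0.10724477  0.1596    ] 192.885642475495 0.02531222843204131
180 [211.31134688 157.31853934]
188.6 [212.52716398 157.85309177]
196 [213.69462877 158.21117923]
shafttop [220.6721849  164.70472962] [221.73789335 164.37689526]
```

>>> drive_tool([
  [0.04,0.02,1,0,1],
  [0,0,1,0,1],
  [0,0,0.8,0,1],
  [0,0,0,0,1],
  [0,0,0,0,1],
  [0,0,0,0,1],
])

```text
t: 26.75
eef_pos: [0.5614, -0.1014, 0.1315]
tool_rot: [0.0, -0.075, 0.997, -0.0]
contact_force: [-0.8, -0.2, -1.8]
gripper_width: 0.447
grasp_force: 45.5
```

```bash
python3 go.py .5609 -.1014 .0857 98.6
```

```text
t 26.75 pos [ 0.5614 -0.1014  0.1315] az 98.58 tilt [ 0.0005 -0.     -1.    ] F [-0.8371 -0.1892 -1.8456] T [ 0.0002  0.0245 -0.023 ] w 37.96 g 45.52233969792724 q7 1.8283510294355922
shift cm [0.0495 0.0044 4.5801] turn -0.02438140349569551
```

>>> drive_tool([
  [0.04,0,0.3,0,1],
  [0,0,0.3,0,1],
  [0,0,0.2,0,1],
  [0,0,0,0,1],
  [0,0,0,0,1],
])

```text
t: 27.25
eef_pos: [0.5607, -0.1013, 0.1232]
tool_rot: [-0.0, -0.075, 0.997, 0.0]
contact_force: [0.6, 0.4, -0.8]
gripper_width: 0.443
grasp_force: 45.5
```

```bash
python3 go.py .5609 -.1014 .0857 98.6
```

```text
t 27.25 pos [ 0.5607 -0.1013  0.1232] az 98.58 tilt [-0.0001  0.     -1.    ] F [ 0.5707  0.3559 -0.83  ] T [ 0.0206 -0.0018 -0.0214] w 37.62 g 45.52256212569773 q7 1.8293645298683556
shift cm [-0.0211 -0.0086  3.7523] turn -0.02116206120101083
```

>>> drive_tool([
  [0,0,0.5,0,1],
  [0,0,0.5,0,1],
  [0,0,0.5,0,1],
  [0,0,0.3,0,1],
  [0,0,0,0,1],
  [0,0,0,0,1],
])

```text
t: 27.85
eef_pos: [0.5607, -0.1014, 0.1052]
tool_rot: [-0.0, -0.075, 0.997, 0.0]
contact_force: [0.3, -0.6, -1.1]
gripper_width: 0.443
grasp_force: 45.5
```

```bash
python3 go.py .5609 -.1014 .0857 98.6
```

```text
t 27.85 pos [ 0.5607 -0.1014  0.1052] az 98.58 tilt [-0.0002  0.     -1.    ] F [ 0.2681 -0.5954 -1.1048] T [-0.0003  0.0157  0.002 ] w 37.65 g 45.5225349124521 q7 1.8313195532087287
shift cm [-0.0194 -0.0074  1.9493] turn -0.018384763252328185
```

>>> drive_tool([
  [0,0,0.5,0,1],
  [0,0,0.5,0,1],
  [0,0,0.5,0,1],
  [0,0,0.45,0,1],
  [0,0,0,0,1],
  [0,0,0,0,1],
  [0,0,0,0,1],
  [0,0,0,0,1],
])

```text
t: 28.65
eef_pos: [0.5609, -0.1014, 0.086]
tool_rot: [0.0, -0.075, 0.997, -0.0]
contact_force: [0.7, -0.2, -1.0]
gripper_width: 0.446
grasp_force: 45.5
```

Run:
```python
from go import *
go(.5609,-.1014,.0857,98.6)
b=imaging.read_camera("scene")[:,:,::-1]; a=imaging.read_camera("top")[:,:,::-1]
f=lambda m:cv2.resize(m,(400,500),interpolation=cv2.INTER_CUBIC)
cv2.imwrite("pics/p5.png",np.hstack([f(a[170:245,155:215]),f(b[135:225,192:264])]))
```

```text
t 28.65 pos [ 0.5609 -0.1014  0.086 ] az 98.57 tilt [ 0.0005 -0.     -1.    ] F [ 0.7366 -0.2298 -0.9875] T [0.0053 0.0329 0.0121] w 37.89 g 45.52168576978147 q7 1.8334208154476206
shift cm [-0.0019  0.0013  0.034 ] turn -0.025077785771046024
```

View pics/p5.png

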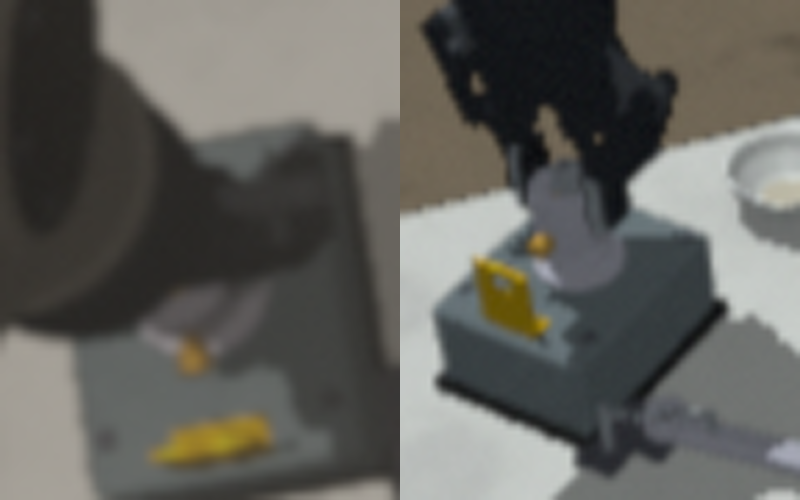

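The collar sits over the shaft with its screw toward the guide: screw at (540,243), guide at (505,290). It is clear of the hub, the lateral force is near zero, and the leg is still out. Handing in.

```bash
python3 -c "from h import *; print(hand_in())"
```

```text
the job is handed in; nothing more can be done
None
```

I handed the job in at about 28.7 s with the leg swung out to its stop, the shaft's flat turned to face the guide, and the fingers holding the collar over the shaft, its screw toward the guide and about level with the hole; `hand_in()` returned no verdict.

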